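# Find the loose bearing bolt, lay out its ring and hold its cap open

### The job

One of the three bolts on the running-in stand is loose because the retaining ring inside its block has worn thin: tap the bolt heads lightly from above until you find the one that sinks. Then lay the new brass retaining ring flat on the bench about two finger-widths in front of that block (on the robot's side), in line with its bolt, and let go of it without dropping it. Finally lift that block's hinged cap by its bone knob to 45 degrees or more and finish while still holding it open for the fitter; keep the other two caps shut and leave everything else where it is.

Things in the scene. Friction and masses are not known exactly. Their poses are not given: they have to be found in the camera images.
- stand: Running-in stand, fixed: iron bed with a row of three green bearing blocks. Origin: on the bench under the row's centre; x across the row away from the robot, y along it to the robot's left. Blocks centred at y = +110 (left), 0, -110 mm (right), each 64 mm wide, front face at x = -55, top 58 mm up; bed's front edge x = -60, bed 12 mm thick. Each block has a steel bolt at x = -38 and behind it a brass cap.
- bolt_left (a joint): How far the left block's bolt has sunk, m: 0 standing proud as all three do at first; the loose bolt goes 7 mm down (0.007) under about 4 N and stays down; a tight one gives at most about 1 to 2 mm.
- bolt_left_head (a point): Centre of the flat top of the left bolt's steel hex head (22 mm across flats, 10 mm high), 78 mm above the bench while proud; goes down with the bolt.
- cap_left (a joint): Opening angle of the left block's brass cap, rad: 0 shut, 1.15 its stop. It falls shut by its own weight (about 180 g, about 1.5 N at the knob) if not held.
- knob_left (a point): Centre of the 20 mm bone ball knob on the left cap, 24 mm above the cap's top face, 87.5 mm above the bench while shut, 44 mm behind the bolt's axis (stand x = +6). Cap 60 wide, 68 deep, 5 mm thick; its level hinge line runs along the stand's y, 44 mm behind (stand +x) and 29 mm below this point while shut; the knob swings up and back.
- bolt_middle (a joint): How far the middle block's bolt has sunk, m: 0 standing proud as all three do at first; the loose bolt goes 7 mm down (0.007) under about 4 N and stays down; a tight one gives at most about 1 to 2 mm.
- bolt_middle_head (a point): Centre of the flat top of the middle bolt's steel hex head (22 mm across flats, 10 mm high), 78 mm above the bench while proud; goes down with the bolt.
- cap_middle (a joint): Opening angle of the middle block's brass cap, rad: 0 shut, 1.15 its stop. It falls shut by its own weight (about 180 g, about 1.5 N at the knob) if not held.
- knob_middle (a point): Centre of the 20 mm bone ball knob on the middle cap, 24 mm above the cap's top face, 87.5 mm above the bench while shut, 44 mm behind the bolt's axis (stand x = +6). Cap 60 wide, 68 deep, 5 mm thick; its level hinge line runs along the stand's y, 44 mm behind (stand +x) and 29 mm below this point while shut; the knob swings up and back.
- bolt_right (a joint): How far the right block's bolt has sunk, m: 0 standing proud as all three do at first; the loose bolt goes 7 mm down (0.007) under about 4 N and stays down; a tight one gives at most about 1 to 2 mm.
- bolt_right_head (a point): Centre of the flat top of the right bolt's steel hex head (22 mm across flats, 10 mm high), 78 mm above the bench while proud; goes down with the bolt.
- cap_right (a joint): Opening angle of the right block's brass cap, rad: 0 shut, 1.15 its stop. It falls shut by its own weight (about 180 g, about 1.5 N at the knob) if not held.
- knob_right (a point): Centre of the 20 mm bone ball knob on the right cap, 24 mm above the cap's top face, 87.5 mm above the bench while shut, 44 mm behind the bolt's axis (stand x = +6). Cap 60 wide, 68 deep, 5 mm thick; its level hinge line runs along the stand's y, 44 mm behind (stand +x) and 29 mm below this point while shut; the knob swings up and back.
- ring_center (a point): Centre, half-way up, of the loose flat brass retaining ring: C-shaped, 44 mm outside, 24 mm inside, 8 mm thick, about 60 g, lying flat on the bench (this point 4 mm up). The slot in it (22 mm at the outside) faces the point's x axis; across its y axis it measures 44 mm and is solid on both sides.
- ring: The same retaining ring; this point is on its underside, same axes.
- spindle_tip_center (a point): Bystander: dull pewter spindle tip standing on its 34 mm foot, 47 mm high; point half-way up.
- bead_center (a point): Bystander: coral-red glass bead stop, 34 mm across, 24 mm high; point half-way up.
- thumb_knob_center (a point): Bystander: spare bone thumb knob, 32 mm foot, 39 mm high; point half-way up.
- housing: Bystander: finished brass wheel housing, 92 mm across, 118 mm high, standing at the back; point under its centre.
Mind the look-alikes: they are no part of the job. What is shaped like the ring but blue or grey is not meant.

How it is judged:
By the outcome, as a careful person would: the job done as asked, in the order asked, and still so for the second after the job is handed in, while the arm keeps its last pose, push and grip.
It also fails if it takes over 69 s, if anything falls off the work surface, if the arm or the gripper's body presses on something with over 40 N, if the wrist force passes 120 N, or if a joint passes its speed limit or range.

### The arm

A 7-joint arm with a two-finger parallel gripper is mounted at the origin on the work surface. World frame = base frame: x ahead of the robot, y to its left, z up, the work surface at z = 0. Lengths are in m, angles in rad, forces in N, time in s.
With the tool pointing down it reaches from about 0.425 to 1.025 m from the base axis. Payload 9.4 kg.
Tool frame: the origin (TCP) lies between the finger pads; the fingertips stand ahead of it and the grasp point (between the pads) lies 11 mm behind it (finger_overhang is the x of the fingertips in the tool frame, in m); x points along the fingers, z is the direction in which the jaws open and shut, and the axes are right-handed (so a half turn about x gives the same grasp; the last joint's range is limited). The gripper opens to 93 mm and grips with 3 to 60 N. Pads are 15 mm wide; open, the fingers measure 128 mm over their backs; the gripper's body (75 mm by 188 mm) begins 65 mm behind the grasp point.
Start: joints at [1.102, 0.599, -0.003, 1.599, 0.002, 0.943, -0.08], TCP at [0.277, -0.67, 0.227] pointing down, gripper open.
Joint ranges: [-2.57, 2.57], [-0.35, 1.97], [-1.29, 1.29], [0.11, 2.56], [-1.05, 4.19], [0.11, 1.86], [-2.63, 2.63]. Speed limits (rad/s): [2.22, 2.22, 3.01, 3.01, 3.14, 3.14, 3.14].

### API

Orientations are given as a 3x3 rotation matrix whose columns are the frame's x, y, z axes.
In Python, from bench import * gives the robot as it stands.
- The arm moves only by the tool jog_arm, never from a script. Its argument "plan" is a list of rows, each a list of 3 entries, a list of its own where there are three numbers: the turn, a rotation vector about the tool's x, y, z in units of pi/4 rad (1.0 is pi/4 rad), then the shift along the tool's x, y, z in units of 300 mm (1.0 is 300 mm), then the finger opening in mm, from 0 to 93. A call has 1 to 10 rows; each row shifts and turns the commanded pose from where the row before left it, along the tool's axes as they then stand; what a row does not reach is not made up. A row lasts 1/8 s, in which the tool goes at most 62.5 mm and 10.7 degrees, less where a joint would pass 70% of its speed; a pose out of reach is approached as far as the arm can. A call with a number of a shift or a turn outside -1 to 1 is refused whole. A call with a gripper value outside its range is refused whole. The fingers move at their own pace and stop on an object; "newtons" is the grip in N (left out, the last holds). Time passes only in rows, so rows that do not move let the fingers close. It gives the time, the measured TCP pose, the force and the opening at its end, in the units of the state.
- get_state(): the state, without advancing time (a new reading comes with each control period).
- capture(name): name is "side" or "top" or "wrist"; returns the picture (400x640x3 uint8, red, green, blue); there is no depth.
- camera_model(name): a dict with "fx", "fy", "cx", "cy" (pixels), "rvec" (rotation vector, rad) and "tvec" (3), from world to camera coordinates, as OpenCV has them. Camera axes: x right, y down, z forward; pixel columns grow to the right and rows downward; lengths in m; the calibration is good to about 2 mm. A picture is of the moment at which its call begins: read the wrist's pose just before it. camera_model takes no time and is no camera call; for the wrist camera it gives the pose at the moment of the call.
- job_done(): hands the job in, once; it reports no verdict.
The state is a dict: "time_s": time; "qpos": joint angles; "qvel": joint speeds; "effort": joint torques, N m; "tool_pos": TCP position; "tcp_rot": TCP orientation; "contact_force": force on the tool from outside, world axes, zero at the start; "wrist_torque": the same for the moment, N m; "width": finger opening in m.
Only numpy, scipy, OpenCV 4.12 (cv2) and the standard library are available. Lean on these libraries where they do the work, as an engineer would, in place of code of your own. Each camera call takes 0.05 s, during which the arm holds its last target.

## Working session

There is one attempt and no reset: what is moved stays moved. The work goes in short steps, Python scripts to look and compute and a tool call to move; the robot and the scene stay as the last step left them, time stands still between calls to the robot, and variables do not carry over. Pictures are saved under pics/ and viewed, and the job is handed in when it is done.

Besides the shell and the picture viewer there is one more tool, called after "Request:" as name([rows], argument=value, ...), one row to a line, values as JSON. jog_arm: Moves the arm, as the interface text tells. Shifts and turns lie within -1 to 1; 1 stands for 300 mm of shift or pi/4 rad of turn. Its arguments: {"type":"object","properties":{"plan":{"type":"array","items":{"type":"array"}},"newtons":{"type":"number"}},"required":["plan"]}

```bash
mkdir -p pics; ls; python3 - <<'E'
from bench import *
import cv2
s=get_state(); print({k:(v if not hasattr(v,'tolist') else v.tolist()) for k,v in s.items()})
for n in ["side","top","wrist"]:
    m=camera_model(n); print(n,m)
    cv2.imwrite(f"pics/{n}0.png",capture(n)[:,:,::-1])
E
```

```text
pics
{'time_s': 0.0, 'qpos': [1.1023092748686205, 0.6001161917203947, -0.002559989699780479, 1.6001701561993265, 0.00181353231310915, 0.9428808191545055, -0.07979076964458383], 'qvel': [-0.00115813496989457, -0.0016331051730740641, -0.0009321270227431288, 7.543772961798069e-05, -2.3299853723858895e-05, -0.0004859394939529551, -0.0004474877110472491], 'effort': [-0.0006761830263712909, -76.50732278823853, 1.4969930425286293, -25.23531675338745, -0.05238773301243782, 0.016932245926000178, 0.00014288932106865104], 'tool_pos': [0.2766340457476169, -0.6696111075686347, 0.22575178898984477], 'tcp_rot': [[-0.0007323763805926523, 0.9241939040231173, 0.3819228867079663], [0.0013913746997464742, 0.38192356121105464, -0.9241928681115813], [-0.999998763849877, -0.00014545918589753341, -0.001565611811140484]], 'contact_force': [0.478591282219632, -0.2757635025483999, 0.342484607859977], 'wrist_torque': [0.01761404911928757, -0.019018431237777966, -0.013804710073270533], 'width': 0.09308108222150699}
side {'fx': 496.340043899661, 'fy': 496.340043899661, 'cx': 318.0474559475219, 'cy': 195.85396875731124, 'rvec': array([ 0.05318173, -2.84489313,  1.277507  ]), 'tvec': array([0.56117701, 0.08824723, 1.16731234])}
top {'fx': 456.414077029176, 'fy': 456.414077029176, 'cx': 323.76739709621296, 'cy': 204.51420078503216, 'rvec': array([ 2.16248772, -2.05011905,  0.21689454]), 'tvec': array([-0.03434077,  0.57526251,  1.3726408 ])}
wrist {'fx': 283.05320086955373, 'fy': 283.05320086955373, 'cx': 323.45910592638006, 'cy': 197.8884142038065, 'rvec': array([-2.44218379,  1.63064744,  0.19836443]), 'tvec': array([-0.7242304 , -0.02964335,  0.39038858])}
```

View pics/top0.png

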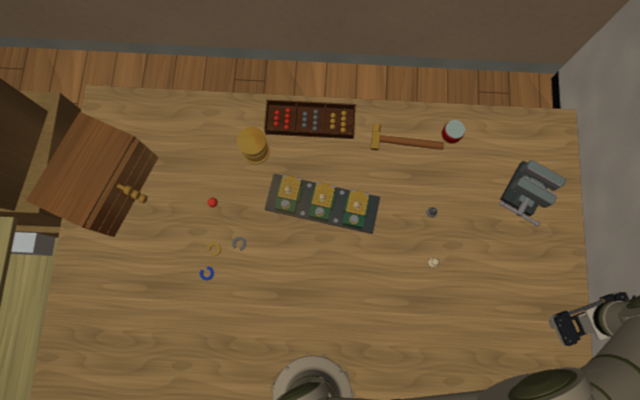

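View pics/side0.png

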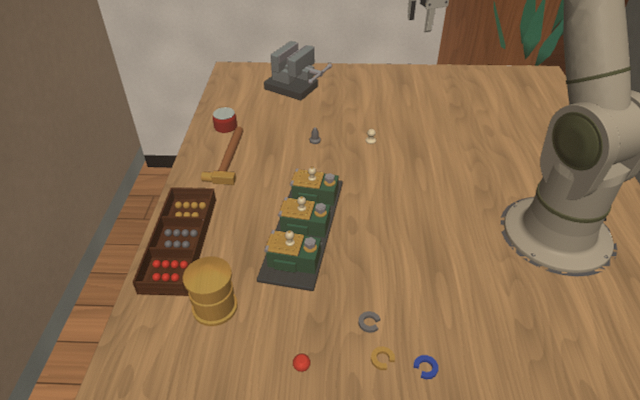

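View pics/wrist0.png

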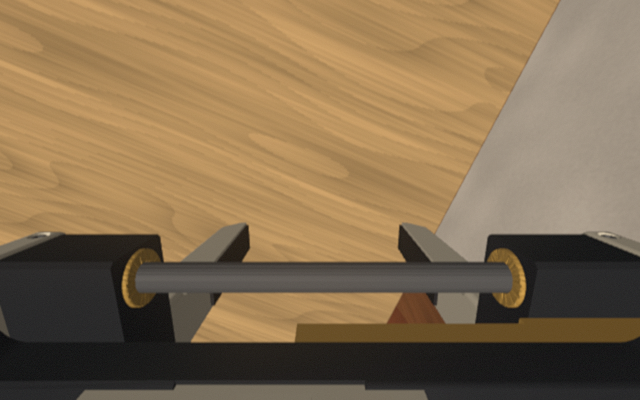

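The top view shows the stand at about (320,205), the brass ring at (214,249), the grey C at (239,243) and the blue C at (207,272). Next I'll zoom in and locate them more precisely.

```bash
cat > h.py <<'E'
import numpy as np, cv2
from bench import *
def ray(m,u,v):
    R=cv2.Rodrigues(np.array(m['rvec']))[0]; t=np.array(m['tvec'])
    d=R.T@np.array([(u-m['cx'])/m['fx'],(v-m['cy'])/m['fy'],1.0]); c=-R.T@t
    return c,d
def onz(m,u,v,z):
    c,d=ray(m,u,v); return c+d*(z-c[2])/d[2]
def proj(m,P):
    return cv2.projectPoints(np.array(P,float).reshape(-1,3),np.array(m['rvec']),np.array(m['tvec']),np.array([[m['fx'],0,m['cx']],[0,m['fy'],m['cy']],[0,0,1]]),None)[0].reshape(-1,2)
def tri(m1,p1,m2,p2):
    c1,d1=ray(m1,*p1);c2,d2=ray(m2,*p2)
    A=np.stack([d1,-d2],1);s=np.linalg.lstsq(A,c2-c1,rcond=None)[0]
    a=c1+s[0]*d1;b=c2+s[1]*d2
    return (a+b)/2,np.linalg.norm(a-b)
E
python3 - <<'E'
import cv2
t=cv2.imread('pics/top0.png');s=cv2.imread('pics/side0.png')
a=cv2.resize(t[165:285,190:390],None,fx=4,fy=4,interpolation=cv2.INTER_CUBIC);cv2.imwrite('pics/t1.png',a)
a=cv2.resize(s[150:300,250:350],None,fx=4,fy=4,interpolation=cv2.INTER_CUBIC);cv2.imwrite('pics/s1.png',a)
a=cv2.resize(s[300:390,340:450],None,fx=6,fy=6,interpolation=cv2.INTER_CUBIC);cv2.imwrite('pics/s2.png',a)
E
```

```text
(no output)
```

View pics/t1.png

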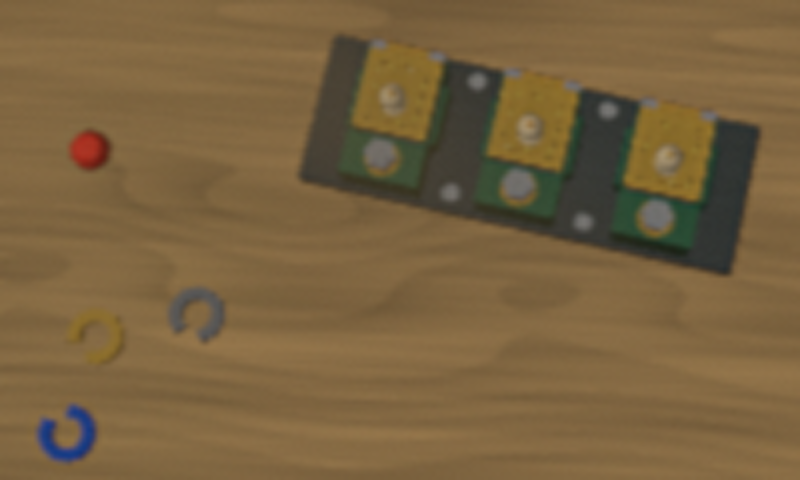

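View pics/s1.png

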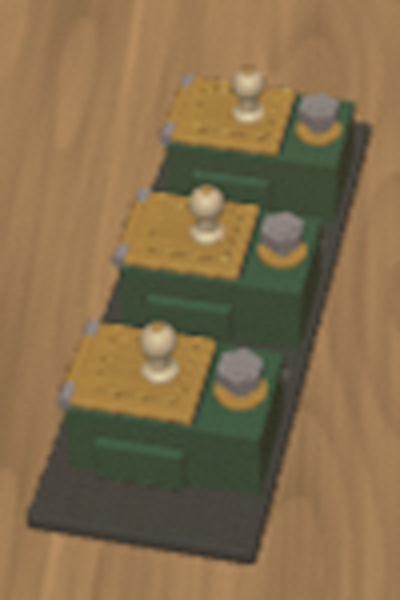

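View pics/s2.png

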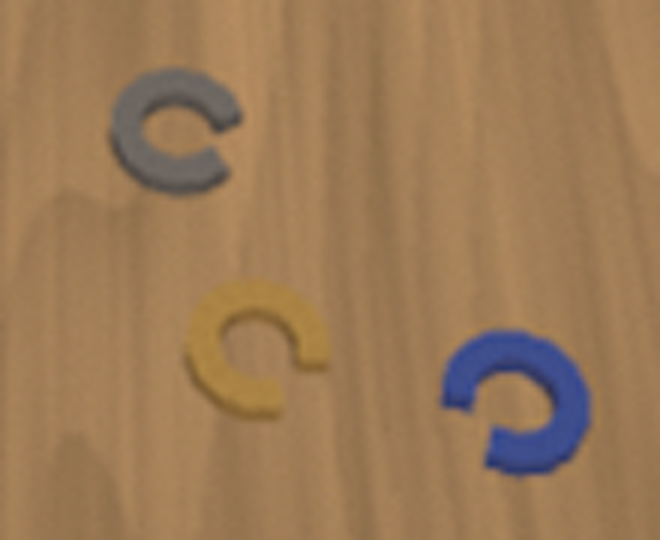

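```bash
cat > loc.py <<'E'
from h import *
T=camera_model('top');S=camera_model('side')
ft=lambda p:(190+(p[0]+.5)/4-.5,165+(p[1]+.5)/4-.5)
fs=lambda p:(250+(p[0]+.5)/4-.5,150+(p[1]+.5)/4-.5)
fs2=lambda p:(340+(p[0]+.5)/6-.5,300+(p[1]+.5)/6-.5)
bt=[(381,154),(519,184),(656,214)];bs=[(239,365),(281,226),(319,107)]
kt=[(392,97),(530,127),(668,157)];ks=[(158,338),(207,203),(247,83)]
for n,a,b,z in [('bolt',bt,bs,.078),('knob',kt,ks,.0875)]:
    for p,q in zip(a,b):
        P,e=tri(T,ft(p),S,fs(q)); print(n,P.round(4),round(e,4),'top@z',onz(T,*ft(p),z).round(4)[:2],'side@z',onz(S,*fs(q),z).round(4)[:2])
# ring masks
hsv=cv2.cvtColor(cv2.imread('pics/top0.png'),cv2.COLOR_BGR2HSV)
t=cv2.imread('pics/top0.png')
for nm,img,m,box in [('top','pics/top0.png',T,(203,237,225,262)),('side','pics/side0.png',S,(366,343,400,373))]:
    im=cv2.imread(img);x0,y0,x1,y1=box
    c=cv2.resize(im[y0:y1,x0:x1],None,fx=8,fy=8,interpolation=cv2.INTER_CUBIC)
    h=cv2.cvtColor(c,cv2.COLOR_BGR2HSV)
    mask=((h[:,:,1]>np.percentile(h[:,:,1],50)+25)).astype(np.uint8)*255
    k,_=cv2.findContours(mask,cv2.RETR_EXTERNAL,cv2.CHAIN_APPROX_NONE)
    k=max(k,key=cv2.contourArea)
    (ex,ey),ax,an=cv2.fitEllipse(cv2.convexHull(k))
    f=lambda p:(x0+(p[0]+.5)/8-.5,y0+(p[1]+.5)/8-.5)
    print(nm,cv2.contourArea(k)/64,f((ex,ey)),np.array(ax)/8,onz(m,*f((ex,ey)),.006))
    mo=cv2.moments(mask[...]); print('centroid',onz(m,*f((mo['m10']/mo['m00'],mo['m01']/mo['m00'])),.006))
    cv2.imwrite(f'pics/mask_{nm}.png',np.hstack([mask,c[:,:,0]]))
print('gap corners side',onz(S,*fs2((325,362)),.008),onz(S,*fs2((280,408)),.008), 'ellipse c',onz(S,*fs2((257,345)),.008),
 'inner ends',onz(S,*fs2((297,362)),.008),onz(S,*fs2((280,380)),.008))
print('top gap',onz(T,*ft((66,335)),.008),onz(T,*ft((86,358)),.008),onz(T,*ft((97,337)),.008))
for p in [(432,211),(433,262),(212,202)]: print(onz(T,*p,.02).round(3))
E
python3 loc.py
```

```text
bolt [0.5728 0.1169 0.0772] 0.004 top@z [0.5706 0.117 ] side@z [0.5747 0.117 ]
bolt [0.5547 0.0085 0.0774] 0.004 top@z [0.5526 0.0087] side@z [0.5566 0.0084]
bolt [ 0.5361 -0.0983  0.078 ] 0.0029 top@z [ 0.5347 -0.0981] side@z [ 0.5375 -0.0988]
knob [0.6157 0.1104 0.0895] 0.0039 top@z [0.6142 0.1108] side@z [0.6179 0.1079]
knob [0.5974 0.0023 0.0884] 0.003 top@z [0.5961 0.0025] side@z [0.599  0.0008]
knob [ 0.5796 -0.1051  0.0899] 0.0041 top@z [ 0.578 -0.105] side@z [ 0.5817 -0.1089]
top 84.375 (213.5386791229248, 248.59995937347412) [13.47349167 13.83078861] [0.42527886 0.3414505  0.006     ]
centroid [0.42703789 0.33964514 0.006     ]
side 267.7421875 (382.39261627197266, 357.8960542678833) [22.72663689 24.00353241] [0.42805865 0.34175608 0.006     ]
centroid [0.4298265  0.33994123 0.006     ]
gap corners side [0.40755377 0.34629157 0.008     ] [0.42235041 0.36220029 0.008     ] ellipse c [0.42814493 0.34126518 0.008     ] inner ends [0.41616585 0.34660623 0.008     ] [0.42177184 0.35287076 0.008     ]
top gap [0.42452795 0.36468403 0.008     ] [0.40709614 0.34679933 0.008     ] [0.42425415 0.33978887 0.008     ]
[ 0.582 -0.353  0.02 ]
[ 0.419 -0.356  0.02 ]
[0.574 0.359 0.02 ]
```

```bash
python3 - <<'E'
import cv2
t=cv2.imread('pics/top0.png')
cv2.imwrite('pics/t2.png',cv2.resize(t[232:285,192:255],None,fx=10,fy=10,interpolation=cv2.INTER_CUBIC))
E
```

```text
(no output)
```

View pics/t2.png

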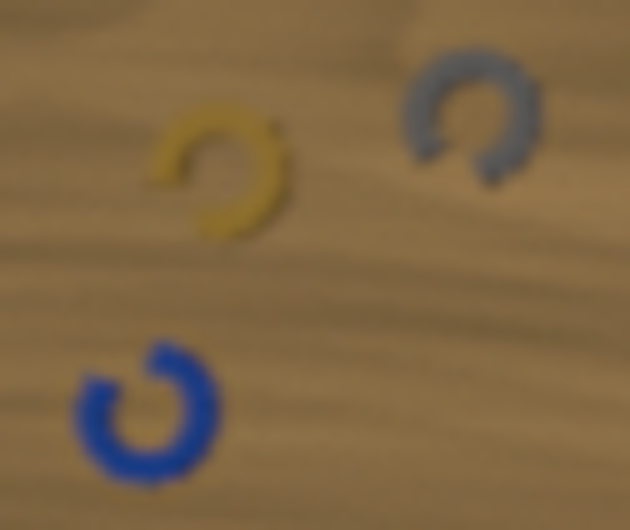

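View pics/mask_side.png

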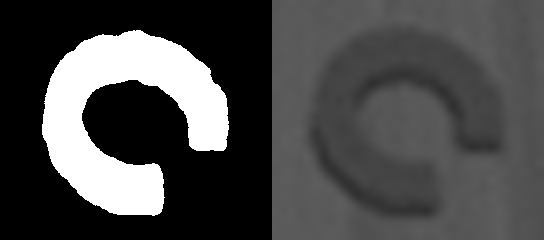

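```bash
python3 - <<'E'
import bench; print([n for n in dir(bench) if n[0]!='_'])
from bench import *
try: print(finger_overhang)
except Exception as e: print(e)
E
cat > go.py <<'E'
from h import *
B={'left':(.573,.117),'middle':(.5545,.0087),'right':(.536,-.0995)}
YAW=np.deg2rad(-9.6); SX=np.array([np.cos(YAW),np.sin(YAW),0]); SY=np.array([-np.sin(YAW),np.cos(YAW),0])
def rel(target,zdir=None):
    s=get_state(); R=np.array(s['tcp_rot']); p=np.array(s['tool_pos'])
    print('t',round(s['time_s'],2),'p',p.round(4),'F',np.array(s['contact_force']).round(1),'w',round(s['width'],4),'q',np.array(s['qpos']).round(2))
    if zdir is not None:
        z=np.array([*zdir,0.]);z/=np.linalg.norm(z);x=np.array([0,0,-1.]);Rt=np.stack([x,np.cross(z,x),z],1)
        rv=cv2.Rodrigues(R.T@Rt)[0].ravel()/(np.pi/4); print('turn units',rv.round(3))
        print('shift units after turn',(Rt.T@(np.array(target)-p)/.3).round(3))
    print('shift units now',(R.T@(np.array(target)-p)/.3).round(3))
E
python3 - <<'E'
from go import *
rel([.536,-.0995,.15],-SY[:2])
E
```

```text
['Unreachable', 'camera_model', 'capture', 'finger_overhang', 'get_state', 'job_done']
0.008
t 0.15 p [ 0.2767 -0.6697  0.226 ] F [ 0.2  0.4 -0.4] w 0.0933 q [ 1.1   0.6  -0.    1.6   0.    0.94 -0.08]
turn units [ 0.712 -0.001  0.001]
shift units after turn [ 0.253  0.535 -2.018]
shift units now [ 0.255  1.525 -1.426]
```

Request:
jog_arm([
  [[0.2373, 0, 0], [0, 0, 0], 0],
  [[0.2373, 0, 0], [0, 0, 0], 0],
  [[0.2373, 0, 0], [0, 0, 0], 0],
  [[0, 0, 0], [0, 0.0411, -0.155], 0],
  [[0, 0, 0], [0, 0.0411, -0.155], 0],
  [[0, 0, 0], [0, 0.0411, -0.155], 0],
  [[0, 0, 0], [0, 0.0411, -0.155], 0],
  [[0, 0, 0], [0, 0.0411, -0.155], 0],
  [[0, 0, 0], [0, 0.0411, -0.155], 0],
  [[0, 0, 0], [0, 0.0411, -0.155], 0],
], newtons=10)

```text
time_s: 1.4
tool_pos: [0.4166, -0.3619, 0.2266]
tcp_rot: [[-0.0, 0.986, -0.166], [0.0, -0.166, -0.986], [-1.0, -0.0, -0.0]]
contact_force: [0.1, -0.2, 0.4]
width: 0.0013
```

Request:
jog_arm([
  [[0, 0, 0], [0, 0.0411, -0.155], 0],
  [[0, 0, 0], [0, 0.0411, -0.155], 0],
  [[0, 0, 0], [0, 0.0411, -0.155], 0],
  [[0, 0, 0], [0, 0.0411, -0.155], 0],
  [[0, 0, 0], [0, 0.0411, -0.155], 0],
  [[0, 0, 0], [0, 0.0411, -0.155], 0],
  [[0, 0, 0], [0.1, 0, 0], 0],
  [[0, 0, 0], [0.1, 0, 0], 0],
  [[0, 0, 0], [0, 0, 0], 0],
  [[0, 0, 0], [0, 0, 0], 0],
])

```text
time_s: 2.65
tool_pos: [0.5358, -0.101, 0.1673]
tcp_rot: [[0.0, 0.986, -0.167], [-0.0, -0.167, -0.986], [-1.0, 0.0, 0.0]]
contact_force: [0.4, 0.6, 0.8]
width: 0.0002
```

```bash
python3 - <<'E'
from go import *
rel([.536,-.0995,.086],-SY[:2])
m=camera_model('wrist');cv2.imwrite('pics/w1.png',capture('wrist')[:,:,::-1])
for k,b in B.items():
    b=np.array([*b,.078]); print(k,proj(m,b),proj(m,b+.044*SX+[0,0,.0095]))
E
```

```text
t 2.65 p [ 0.5358 -0.101   0.1673] F [0.4 0.6 0.8] w 0.0002 q [ 0.01  0.47  0.1   2.07 -0.08  0.6  -1.58]
turn units [-0.  0. -0.]
shift units after turn [ 0.271 -0.    -0.005]
shift units now [ 0.271 -0.    -0.005]
left [[ 79.43605574 201.8580209 ]] [[ 59.26937213 153.83178121]]
middle [[200.63224613 202.17631685]] [[190.51821883 154.1981821 ]]
right [[321.61858719 202.51201278]] [[321.53074347 154.58416709]]
```

View pics/w1.png

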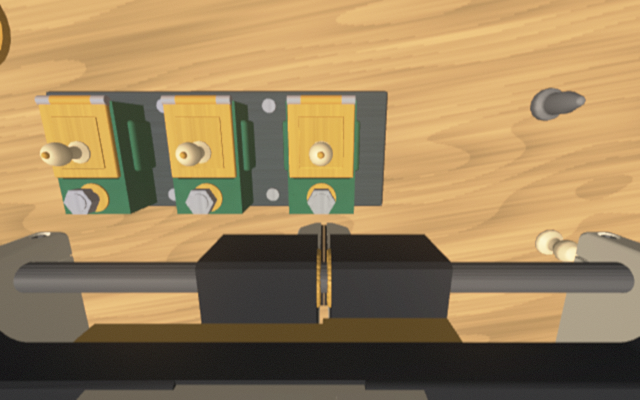

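The wrist view matches the predictions to within about 1 px: bolts at (78,201), (200,201) and (321,202). I'll tap the right bolt first.

Request:
jog_arm([
  [[0, 0, 0], [0.13, 0, -0.005], 0],
  [[0, 0, 0], [0.1, 0, 0], 0],
  [[0, 0, 0], [0.034, 0, 0], 0],
  [[0, 0, 0], [0, 0, 0], 0],
])

```text
time_s: 3.2
tool_pos: [0.5361, -0.0994, 0.0879]
tcp_rot: [[0.0, 0.986, -0.167], [-0.0, -0.167, -0.986], [-1.0, 0.0, 0.0]]
contact_force: [0.1, -1.1, 0.5]
width: 0.0002
```

Request:
jog_arm([
  [[0, 0, 0], [0.0067, 0, 0], 0],
  [[0, 0, 0], [0.0033, 0, 0], 0],
  [[0, 0, 0], [0, 0, 0], 0],
])

```text
time_s: 3.58
tool_pos: [0.5365, -0.0994, 0.0853]
tcp_rot: [[0.002, 0.986, -0.167], [-0.0, -0.167, -0.986], [-1.0, 0.002, -0.0]]
contact_force: [0.8, -0.6, 5.3]
width: 0.0004
```

Request:
jog_arm([
  [[0, 0, 0], [0.0033, 0, 0], 0],
  [[0, 0, 0], [0.0033, 0, 0], 0],
  [[0, 0, 0], [0, 0, 0], 0],
])

```text
time_s: 3.95
tool_pos: [0.5366, -0.0994, 0.085]
tcp_rot: [[0.003, 0.986, -0.167], [-0.0, -0.167, -0.986], [-1.0, 0.003, -0.0]]
contact_force: [-4.9, 0.8, 28.0]
width: 0.0005
```

The right bolt is tight: it took 28 N with about 1 mm of give. Now the middle bolt, with lighter pressure.

Request:
jog_arm([
  [[0, 0, 0], [-0.1, 0, 0], 0],
  [[0, 0, 0], [-0.05, 0, 0], 0],
  [[0, 0, 0], [0, 0, -0.1833], 0],
  [[0, 0, 0], [0, 0, -0.1833], 0],
  [[0, 0, 0], [0.08, 0, 0], 0],
  [[0, 0, 0], [0.05, 0, 0], 0],
  [[0, 0, 0], [0, 0, 0], 0],
])

```text
time_s: 4.82
tool_pos: [0.5533, 0.0083, 0.0874]
tcp_rot: [[-0.002, 0.986, -0.168], [-0.001, -0.168, -0.986], [-1.0, -0.002, 0.001]]
contact_force: [0.3, -0.5, -0.1]
width: 0.0001
```

Request:
jog_arm([
  [[0, 0, 0], [0.0067, 0, 0], 0],
  [[0, 0, 0], [0.0067, 0, 0], 0],
  [[0, 0, 0], [0, 0, 0], 0],
])

```text
time_s: 5.2
tool_pos: [0.5544, 0.0084, 0.0853]
tcp_rot: [[0.001, 0.986, -0.168], [-0.0, -0.168, -0.986], [-1.0, 0.001, 0.0]]
contact_force: [-1.4, -1.4, 5.7]
width: 0.0004
```

Request:
jog_arm([
  [[0, 0, 0], [0.004, 0, 0], 0],
  [[0, 0, 0], [0, 0, 0], 0],
])

```text
time_s: 5.45
tool_pos: [0.5544, 0.0084, 0.0851]
tcp_rot: [[0.002, 0.986, -0.168], [-0.0, -0.168, -0.986], [-1.0, 0.002, -0.0]]
contact_force: [-4.8, -1.6, 20.0]
width: 0.0006
```

The middle bolt is tight too, at 20 N. Now the left one, to confirm it sinks.

Request:
jog_arm([
  [[0, 0, 0], [-0.1, 0, 0], 0],
  [[0, 0, 0], [-0.05, 0, 0], 0],
  [[0, 0, 0], [0, 0, -0.1833], 0],
  [[0, 0, 0], [0, 0, -0.1833], 0],
  [[0, 0, 0], [0.08, 0, 0], 0],
  [[0, 0, 0], [0.053, 0, 0], 0],
  [[0, 0, 0], [0, 0, 0], 0],
])

```text
time_s: 6.32
tool_pos: [0.5716, 0.1165, 0.0872]
tcp_rot: [[-0.002, 0.986, -0.168], [-0.001, -0.168, -0.986], [-1.0, -0.002, 0.001]]
contact_force: [0.6, -0.4, 0.8]
width: 0.0005
```

Request:
jog_arm([
  [[0, 0, 0], [0.0067, 0, 0], 0],
  [[0, 0, 0], [0.0067, 0, 0], 0],
  [[0, 0, 0], [0, 0, 0], 0],
])

```text
time_s: 6.7
tool_pos: [0.5727, 0.1173, 0.0846]
tcp_rot: [[0.001, 0.986, -0.167], [0.0, -0.167, -0.986], [-1.0, 0.001, -0.0]]
contact_force: [0.8, -0.9, 0.8]
width: 0.0006
```

Request:
jog_arm([
  [[0, 0, 0], [0.0067, 0, 0], 0],
  [[0, 0, 0], [0.0067, 0, 0], 0],
  [[0, 0, 0], [0, 0, 0], 0],
])

```text
time_s: 7.08
tool_pos: [0.5724, 0.1178, 0.0801]
tcp_rot: [[-0.0, 0.986, -0.166], [0.0, -0.166, -0.986], [-1.0, -0.0, -0.0]]
contact_force: [0.5, 0.3, 0.3]
width: 0.0008
```

Request:
jog_arm([
  [[0, 0, 0], [0.005, 0, 0], 0],
  [[0, 0, 0], [0, 0, 0], 0],
])

```text
time_s: 7.32
tool_pos: [0.5724, 0.1178, 0.0793]
tcp_rot: [[0.0, 0.986, -0.166], [0.0, -0.166, -0.986], [-1.0, 0.0, -0.0]]
contact_force: [-1.2, -0.7, 9.4]
width: 0.0001
```

The left bolt sank about 7 mm and stopped against its end, so the left block is the one. Next I lift and move to the ring.

```bash
python3 - <<'E'
from go import *
rel([.4265,.3412,.14],(-1,-1))
E
```

```text
t 7.33 p [0.5724 0.1178 0.0793] F [-1.2 -0.7  9.4] w 0.0001 q [-0.37  0.64  0.11  2.05 -0.14  0.47 -1.9 ]
turn units [ 0.787 -0.    -0.   ]
shift units after turn [-0.202 -0.871 -0.183]
shift units now [-0.202 -0.604 -0.653]
```

Request:
jog_arm([
  [[0, 0, 0], [-0.2, 0, 0], 0],
  [[0, 0, 0], [-0.15, 0, 0], 0],
  [[0, 0, 0], [0, -0.121, -0.131], 0],
  [[0, 0, 0], [0, -0.121, -0.131], 60],
  [[0, 0, 0], [0, -0.121, -0.131], 60],
  [[0, 0, 0], [0, -0.121, -0.131], 60],
  [[0, 0, 0], [0, -0.121, -0.131], 60],
  [[0.197, 0, 0], [0, 0, 0], 60],
  [[0.197, 0, 0], [0, 0, 0], 60],
  [[0.197, 0, 0], [0, 0, 0], 60],
])

```text
time_s: 8.57
tool_pos: [0.4259, 0.3416, 0.1837]
tcp_rot: [[-0.001, 0.804, -0.594], [0.001, -0.594, -0.804], [-1.0, -0.001, -0.0]]
contact_force: [-0.5, -0.8, -1.5]
width: 0.0592
```

Request:
jog_arm([
  [[0.197, 0, 0], [0, 0, 0], 60],
  [[0, 0, 0], [0, 0, 0], 60],
  [[0, 0, 0], [0, 0, 0], 60],
])

```text
time_s: 8.95
tool_pos: [0.4255, 0.3421, 0.1834]
tcp_rot: [[-0.001, 0.71, -0.704], [-0.001, -0.704, -0.71], [-1.0, -0.0, 0.001]]
contact_force: [-0.2, 0.3, 0.4]
width: 0.0601
```

```bash
python3 - <<'E'
from go import *
rel([.4265,.3412,.015],(-1,-1))
m=camera_model('wrist');cv2.imwrite('pics/w2.png',capture('wrist')[:,:,::-1])
print(proj(m,[.4265,.3412,.008]), m)
E
```

```text
t 8.95 p [0.4255 0.3421 0.1834] F [-0.2  0.3  0.4] w 0.0601 q [-1.22  0.51  0.64  2.08 -0.48  0.7  -2.62]
turn units [0.005 0.001 0.   ]
shift units after turn [ 0.561  0.004 -0.   ]
shift units now [ 0.561  0.004 -0.001]
[[322.94180677 183.33696695]] {'fx': 283.05320086955373, 'fy': 283.05320086955373, 'cx': 323.45910592638006, 'cy': 197.8884142038065, 'rvec': array([-1.16627642,  2.79618171,  0.33538524]), 'tvec': array([0.54189595, 0.04169713, 0.36379791])}
```

View pics/w2.png

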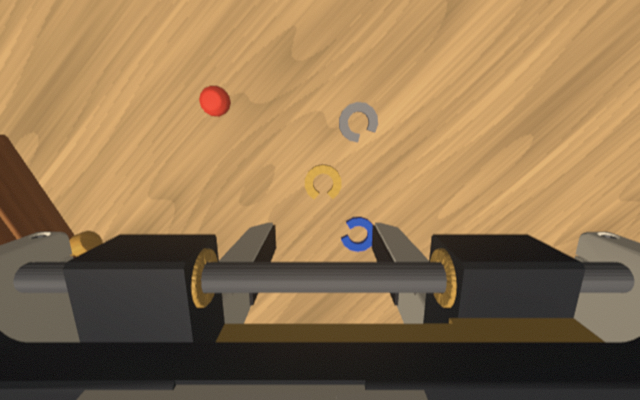

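Joint 7 is at its limit in this orientation, so I'll use the half-turn-equivalent grasp instead. The ring's measured position (323,182) agrees with the prediction (322.9,183.3), and its slot faces straight across the jaws.

Request:
jog_arm([
  [[-0.235, 0, 0], [0, 0, 0], 60],
  [[-0.235, 0, 0], [0, 0, 0], 60],
  [[-0.235, 0, 0], [0, 0, 0], 60],
  [[-0.235, 0, 0], [0, 0, 0], 60],
  [[-0.235, 0, 0], [0, 0, 0], 60],
  [[-0.235, 0, 0], [0, 0, 0], 60],
  [[-0.235, 0, 0], [0, 0, 0], 60],
  [[-0.235, 0, 0], [0, 0, 0], 60],
  [[-0.235, 0, 0], [0, 0, 0], 60],
])

```text
time_s: 10.12
tool_pos: [0.4266, 0.3415, 0.1843]
tcp_rot: [[0.001, 0.635, 0.772], [0.002, 0.772, -0.635], [-1.0, 0.002, -0.0]]
contact_force: [0.7, -0.3, -0.4]
width: 0.0599
```

Request:
jog_arm([
  [[-0.235, 0, 0], [0, 0, 0], 60],
  [[-0.235, 0, 0], [0, 0, 0], 60],
  [[-0.235, 0, 0], [0, 0, 0], 60],
  [[-0.235, 0, 0], [0, 0, 0], 60],
  [[-0.235, 0, 0], [0, 0, 0], 60],
  [[-0.235, 0, 0], [0, 0, 0], 60],
  [[-0.235, 0, 0], [0, 0, 0], 60],
  [[-0.235, 0, 0], [0, 0, 0], 60],
  [[0, 0, 0], [0, 0, 0], 60],
  [[0, 0, 0], [0, 0, 0], 60],
])

```text
time_s: 11.38
tool_pos: [0.4266, 0.3414, 0.1842]
tcp_rot: [[0.001, -0.701, 0.713], [0.001, 0.713, 0.701], [-1.0, 0.0, 0.001]]
contact_force: [-0.7, 0.2, -0.9]
width: 0.0601
```

```bash
python3 - <<'E'
from go import *
rel([.4265,.3412,.012],(1,1))
m=camera_model('wrist');cv2.imwrite('pics/w3.png',capture('wrist')[:,:,::-1])
print(proj(m,[.4265,.3412,.008]))
E
```

```text
t 11.38 p [0.4266 0.3414 0.1842] F [-0.7  0.2 -0.9] w 0.0601 q [-0.58  0.45 -0.28  2.04  0.2   0.67 -0.21]
turn units [-0.011  0.001 -0.   ]
shift units after turn [ 0.574 -0.    -0.001]
shift units now [ 0.574 -0.    -0.001]
[[323.38317459 184.84143795]]
```

View pics/w3.png

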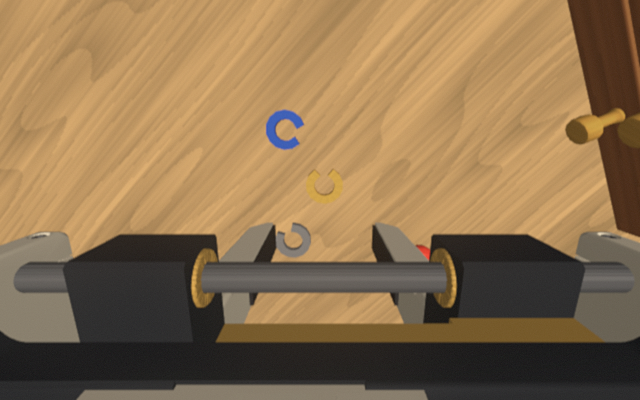

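Request:
jog_arm([
  [[0, 0, 0], [0.18, 0, 0], 60],
  [[0, 0, 0], [0.18, 0, 0], 60],
  [[0, 0, 0], [0.13, 0, 0], 60],
  [[0, 0, 0], [0.06, 0, 0], 60],
  [[0, 0, 0], [0.029, 0, 0], 60],
  [[0, 0, 0], [0, 0, 0], 60],
])

```text
time_s: 12.18
tool_pos: [0.4261, 0.3418, 0.01]
tcp_rot: [[-0.0, -0.703, 0.711], [-0.0, 0.711, 0.703], [-1.0, -0.0, -0.0]]
contact_force: [-0.3, -0.5, 0.5]
width: 0.0602
```

Request:
jog_arm([
  [[0, 0, 0], [0, 0, 0], 40],
  [[0, 0, 0], [0, 0, 0], 40],
  [[0, 0, 0], [0, 0, 0], 40],
  [[0, 0, 0], [0, 0, 0], 40],
], newtons=15)

```text
time_s: 12.68
tool_pos: [0.4266, 0.3419, 0.0109]
tcp_rot: [[0.001, -0.704, 0.711], [0.001, 0.711, 0.704], [-1.0, -0.0, 0.001]]
contact_force: [-1.3, 0.1, 8.3]
width: 0.0435
```

Width is 43.5 mm, so the ring is gripped. Now I lift it and compute the move to the placing spot.

Request:
jog_arm([
  [[0, 0, 0], [-0.1, 0, 0], 40],
  [[0, 0, 0], [-0.15, 0, 0], 40],
  [[0, 0, 0], [-0.1, 0, 0], 40],
  [[0, 0, 0], [0, 0, 0], 40],
])

```text
time_s: 13.18
tool_pos: [0.4271, 0.3422, 0.1173]
tcp_rot: [[0.003, -0.703, 0.711], [0.003, 0.711, 0.703], [-1.0, -0.0, 0.004]]
contact_force: [0.7, 0.2, -0.2]
width: 0.0436
```

```bash
python3 - <<'E'
from go import *
P=np.array([.573,.117,0])-.070*SX; print(P)
rel([*P[:2],.03],SY[:2])
for n in ['side']: cv2.imwrite(f'pics/{n}4.png',cv2.resize(capture(n)[250:400,280:480,::-1],None,fx=3,fy=3))
E
```

```text
[0.50398028 0.12867381 0.        ]
t 13.18 p [0.4271 0.3422 0.1173] F [ 0.7  0.2 -0.2] w 0.0436 q [-0.61  0.55 -0.25  2.1   0.26  0.52 -0.27]
turn units [-0.794  0.005  0.002]
shift units after turn [ 0.291 -0.371 -0.659]
shift units now [ 0.29  -0.686 -0.32 ]
```

View pics/side4.png

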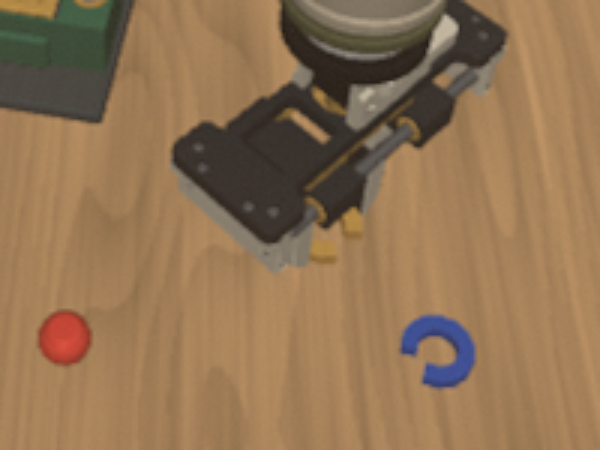

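Request:
jog_arm([
  [[0, 0, 0], [0, -0.1372, -0.064], 40],
  [[0, 0, 0], [0, -0.1372, -0.064], 40],
  [[0, 0, 0], [0, -0.1372, -0.064], 40],
  [[0, 0, 0], [0, -0.1372, -0.064], 40],
  [[0, 0, 0], [0, -0.1372, -0.064], 40],
  [[-0.1985, 0, 0], [0, 0, 0], 40],
  [[-0.1985, 0, 0], [0, 0, 0], 40],
  [[-0.1985, 0, 0], [0, 0, 0], 40],
  [[-0.1985, 0, 0], [0, 0, 0], 40],
  [[0, 0, 0], [0.12, 0, 0], 40],
])

```text
time_s: 14.48
tool_pos: [0.5036, 0.1279, 0.0789]
tcp_rot: [[0.002, -0.986, 0.165], [0.002, 0.165, 0.986], [-1.0, -0.002, 0.002]]
contact_force: [0.2, -0.2, -1.7]
width: 0.0435
```

Request:
jog_arm([
  [[0, 0, 0], [0.12, 0, 0], 40],
  [[0, 0, 0], [0, 0, 0], 40],
  [[0, 0, 0], [0, 0, 0], 40],
])

```text
time_s: 14.85
tool_pos: [0.5026, 0.1281, 0.0432]
tcp_rot: [[-0.001, -0.986, 0.165], [-0.0, 0.165, 0.986], [-1.0, 0.001, -0.0]]
contact_force: [0.1, -0.8, -0.5]
width: 0.0436
```

```bash
python3 - <<'E'
from go import *
P=np.array([.573,.117,0])-.070*SX
rel([*P[:2],.0105],SY[:2])
cv2.imwrite('pics/w5.png',capture('wrist')[:,:,::-1])
E
```

```text
t 14.85 p [0.5026 0.1281 0.0432] F [ 0.1 -0.8 -0.5] w 0.0436 q [-0.13  0.67 -0.34  2.19  0.6   0.37  0.45]
turn units [ 0.002 -0.    -0.001]
shift units after turn [ 0.109 -0.004  0.003]
shift units now [ 0.109 -0.004  0.003]
```

View pics/w5.png

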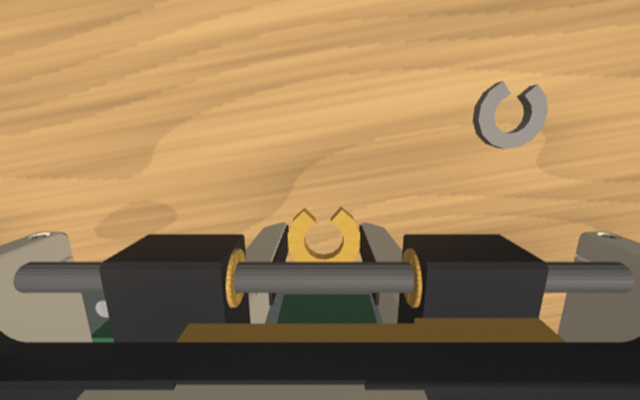

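Request:
jog_arm([
  [[0, 0, 0], [0.06, -0.004, 0.003], 40],
  [[0, 0, 0], [0.03, 0, 0], 40],
  [[0, 0, 0], [0.012, 0, 0], 40],
  [[0, 0, 0], [0.004, 0, 0], 40],
  [[0, 0, 0], [0, 0, 0], 40],
])

```text
time_s: 15.52
tool_pos: [0.5043, 0.1286, 0.0116]
tcp_rot: [[0.0, -0.986, 0.166], [0.0, 0.166, 0.986], [-1.0, -0.0, 0.0]]
contact_force: [-0.9, -0.0, -0.8]
width: 0.0434
```

Request:
jog_arm([
  [[0, 0, 0], [0.003, 0, 0], 40],
  [[0, 0, 0], [0, 0, 0], 40],
])

```text
time_s: 15.78
tool_pos: [0.5043, 0.1286, 0.0109]
tcp_rot: [[0.001, -0.986, 0.166], [0.0, 0.166, 0.986], [-1.0, -0.001, 0.0]]
contact_force: [-0.4, -0.0, 6.1]
width: 0.0434
```

It has touched the bench (6 N). Releasing.

Request:
jog_arm([
  [[0, 0, 0], [-0.002, 0, 0], 46],
  [[0, 0, 0], [0, 0, 0], 50],
  [[0, 0, 0], [0, 0, 0], 58],
  [[0, 0, 0], [0, 0, 0], 58],
  [[0, 0, 0], [-0.05, 0, 0], 58],
  [[0, 0, 0], [-0.2, 0, 0], 58],
  [[0, 0, 0], [-0.2, 0, 0], 58],
  [[0, 0, 0], [-0.1, 0, 0], 58],
  [[0, 0, 0], [0, 0, 0], 58],
])

```text
time_s: 16.9
tool_pos: [0.5052, 0.1286, 0.1781]
tcp_rot: [[0.004, -0.986, 0.167], [0.001, 0.167, 0.986], [-1.0, -0.004, 0.002]]
contact_force: [-1.3, -0.5, -0.0]
width: 0.0584
```

```bash
python3 - <<'E'
from go import *
K=np.array([.573,.117,0])+.044*SX; print(K)
rel([*K[:2],.15],SY[:2])
m=camera_model('wrist');cv2.imwrite('pics/w6.png',capture('wrist')[:,:,::-1])
print(proj(m,[.504,.1287,.008]),proj(m,[.573,.117,.071]))
s=camera_model('side');cv2.imwrite('pics/s6.png',cv2.resize(capture('side')[150:350,220:460,::-1],None,fx=3,fy=3,interpolation=cv2.INTER_CUBIC))
print((proj(s,[.504,.1287,.008])-[220,150])*3)
E
```

```text
[0.61638383 0.10966218 0.        ]
t 16.9 p [0.5052 0.1286 0.1781] F [-1.3 -0.5 -0. ] w 0.0584 q [ 0.05  0.47 -0.56  2.09  0.4   0.68  0.62]
turn units [0.    0.002 0.005]
shift units after turn [ 0.094 -0.376 -0.001]
shift units now [ 0.095 -0.375 -0.001]
[[323.14912658 184.25115154]] [[323.04890956 263.04987892]]
[[366.10166909 352.94908038]]
```

View pics/w6.png

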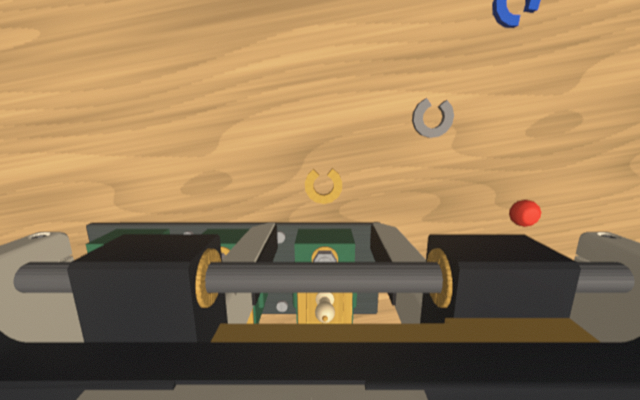

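View pics/s6.png

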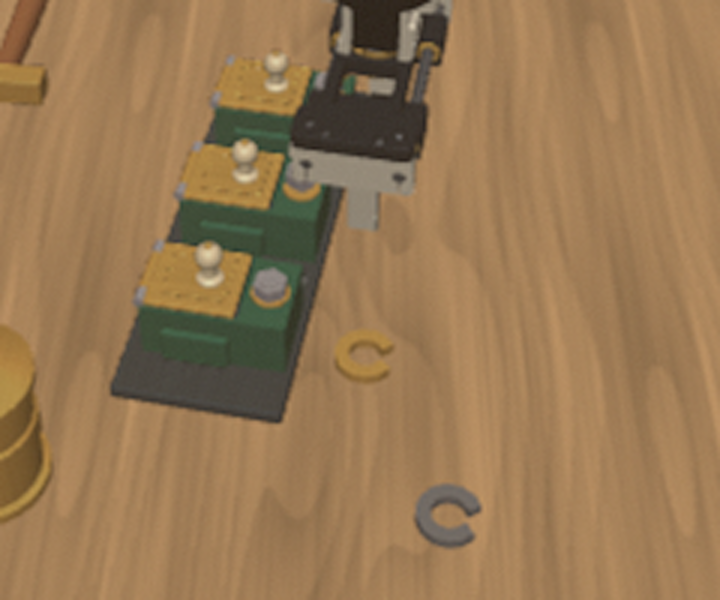

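The ring lies at (323,185), as predicted, with the hex of the sunk bolt visible behind it. Now the knob.

Request:
jog_arm([
  [[0, 0, 0], [0, -0.125, 0], 45],
  [[0, 0, 0], [0, -0.125, 0], 45],
  [[0, 0, 0], [0, -0.125, -0.001], 45],
  [[0, 0, 0], [0.1, 0, 0], 45],
  [[0, 0, 0], [0, 0, 0], 45],
  [[0, 0, 0], [0, 0, 0], 45],
])

```text
time_s: 17.75
tool_pos: [0.6144, 0.1101, 0.1455]
tcp_rot: [[-0.002, -0.986, 0.165], [-0.0, 0.165, 0.986], [-1.0, 0.002, -0.0]]
contact_force: [-0.6, 0.3, 0.6]
width: 0.0453
```

```bash
python3 - <<'E'
from go import *
K=np.array([.573,.117,0])+.044*SX
rel([*K[:2],.078],SY[:2])
m=camera_model('wrist');cv2.imwrite('pics/w7.png',capture('wrist')[:,:,::-1])
S=camera_model('side');cv2.imwrite('pics/s7.png',cv2.resize(capture('side')[150:330,220:420,::-1],None,fx=3,fy=3,interpolation=cv2.INTER_CUBIC))
r=np.hypot(44,29);a0=np.arctan2(29,44)
th=np.deg2rad(np.linspace(0,57,11)); x=44-r*np.cos(a0+th); z=r*np.sin(a0+th)-29
print(np.c_[-np.diff(z)/300,-np.diff(x)/300].round(4).tolist())
E
```

```text
t 17.75 p [0.6144 0.1101 0.1455] F [-0.6  0.3  0.6] w 0.0453 q [ 0.08  0.62 -0.52  1.89  0.44  0.75  0.71]
turn units [ 0.003 -0.001 -0.002]
shift units after turn [ 0.225 -0.007 -0.   ]
shift units now [ 0.225 -0.007 -0.   ]
[[-0.0141, -0.0103], [-0.013, -0.0117], [-0.0118, -0.0129], [-0.0104, -0.014], [-0.009, -0.015], [-0.0075, -0.0158], [-0.0058, -0.0165], [-0.0042, -0.017], [-0.0025, -0.0173], [-0.0008, -0.0175]]
```

View pics/s7.png

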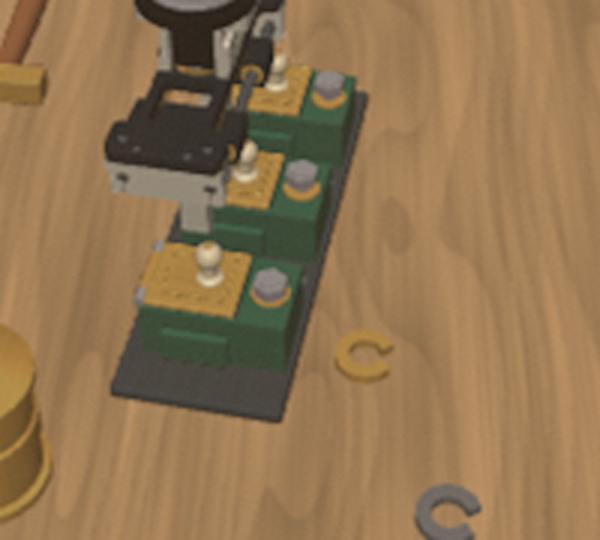

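Request:
jog_arm([
  [[0, 0, 0], [0.12, -0.005, 0], 45],
  [[0, 0, 0], [0.08, 0, 0], 45],
  [[0, 0, 0], [0.025, 0, 0], 45],
  [[0, 0, 0], [0, 0, 0], 45],
  [[0, 0, 0], [0, 0, 0], 10],
  [[0, 0, 0], [0, 0, 0], 10],
  [[0, 0, 0], [0, 0, 0], 10],
  [[0, 0, 0], [0, 0, 0], 10],
], newtons=20)

```text
time_s: 18.85
tool_pos: [0.6171, 0.1109, 0.0791]
tcp_rot: [[0.002, -0.986, 0.165], [0.002, 0.165, 0.986], [-1.0, -0.001, 0.002]]
contact_force: [0.8, 4.8, 1.5]
width: 0.019
```

Request:
jog_arm([
  [[0, 0, 0], [-0.0141, -0.0103, 0], 10],
  [[0, 0, 0], [-0.013, -0.0117, 0], 10],
  [[0, 0, 0], [-0.0118, -0.0129, 0], 10],
  [[0, 0, 0], [-0.0104, -0.014, 0], 10],
  [[0, 0, 0], [0, 0, 0], 10],
])

```text
time_s: 19.48
tool_pos: [0.631, 0.1085, 0.0935]
tcp_rot: [[0.0, -0.986, 0.165], [0.002, 0.165, 0.986], [-1.0, 0.0, 0.002]]
contact_force: [-0.7, 5.7, -1.1]
width: 0.0186
```

```bash
python3 - <<'E'
from go import *
rel([0,0,0]); 
S=camera_model('side');cv2.imwrite('pics/s8.png',cv2.resize(capture('side')[150:330,220:420,::-1],None,fx=3,fy=3,interpolation=cv2.INTER_CUBIC))
E
```

```text
t 19.48 p [0.631  0.1085 0.0935] F [-0.7  5.7 -1.1] w 0.0186 q [ 0.05  0.7  -0.48  1.88  0.49  0.67  0.68]
shift units now [ 0.311  2.015 -0.704]
```

View pics/s8.png

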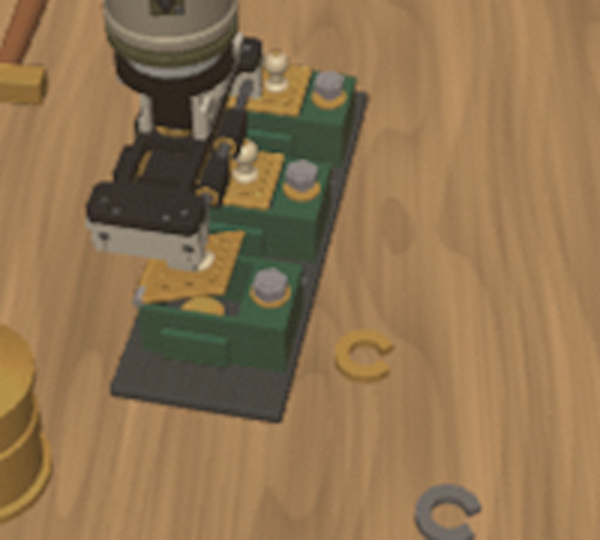

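The left cap is opening (front edge raised at about (235,235)) and the grip is still good. I'll carry on along the arc.

Request:
jog_arm([
  [[0, 0, 0], [-0.009, -0.015, 0], 10],
  [[0, 0, 0], [-0.0075, -0.0158, 0], 10],
  [[0, 0, 0], [-0.0058, -0.0165, 0], 10],
  [[0, 0, 0], [-0.0042, -0.017, 0], 10],
  [[0, 0, 0], [-0.0025, -0.0173, 0], 10],
  [[0, 0, 0], [-0.0008, -0.0175, 0], 10],
  [[0, 0, 0], [0, 0, 0], 10],
  [[0, 0, 0], [0, 0, 0], 10],
])

```text
time_s: 20.52
tool_pos: [0.6603, 0.1036, 0.1027]
tcp_rot: [[0.0, -0.986, 0.165], [0.002, 0.165, 0.986], [-1.0, -0.0, 0.002]]
contact_force: [-0.6, 4.6, 2.9]
width: 0.0189
```

```bash
python3 - <<'E'
from go import *
rel([0,0,0]); 
cv2.imwrite('pics/s9.png',cv2.resize(capture('side')[150:330,220:420,::-1],None,fx=4,fy=3.3,interpolation=cv2.INTER_CUBIC))
cv2.imwrite('pics/t9.png',cv2.resize(capture('top')[130:290,190:390,::-1],None,fx=3.5,fy=3.5,interpolation=cv2.INTER_CUBIC))
E
```

```text
t 20.52 p [0.6603 0.1036 0.1027] F [-0.6  4.6  2.9] w 0.0189 q [ 0.07  0.72 -0.49  1.81  0.48  0.73  0.72]
shift units now [ 0.341  2.114 -0.704]
```

View pics/s9.png

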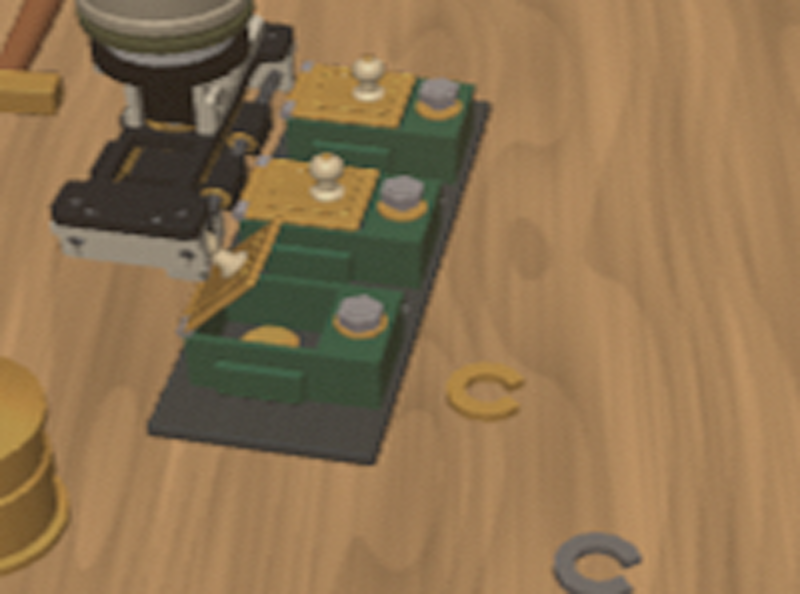

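View pics/t9.png

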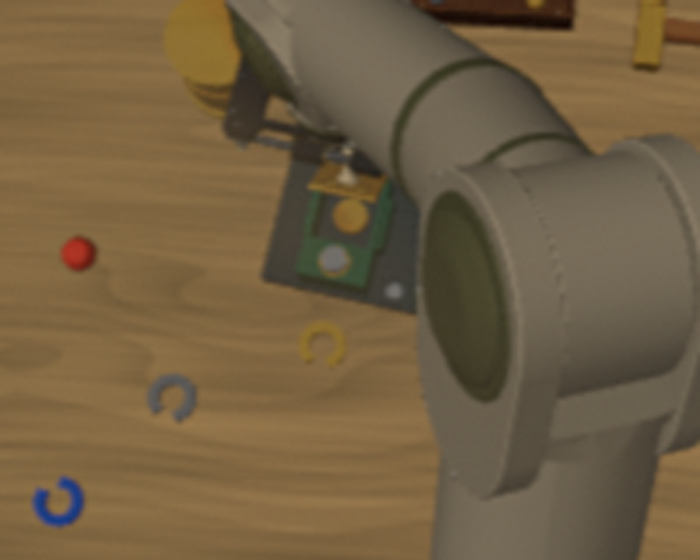

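The cap stands at about 56° by the knob's travel, the grip is firm and the other caps are shut. Handing in.

```bash
python3 - <<'E'
from bench import *
s=get_state();print(s['time_s'],s['width'],s['contact_force'])
print(job_done())
E
```

```text
20.625 0.018664514019463216 [-0.65214435  5.82121863  2.21799203]
the job is handed in; nothing more can be done
None
```

The left block was the loose one. Its ring is laid out and its cap is being held open; I handed the job in at 20.6 s.

- **Finding the bolt:** I tapped all three. The right bolt (28 N) and the middle bolt (20 N) gave only about 1 mm. The left one sank about 7 mm and stayed down.
- **Ring:** The brass ring lies flat in line with the left bolt, with about 30 mm between the ring's edge and the block's front face. I lowered it until it touched the bench (about 6 N) before letting go. The wrist picture showed it where I aimed it, within about 1 px.
- **Cap:** The left cap is held by its knob at about 56°. That angle is worked out from how far the gripper moved the knob and agrees roughly with the side picture. The grip was steady at 19 mm with about 6 N on the wrist, mostly a sideways pull from the knob sitting slightly off-centre in the jaws.
- **Everything else:** In the last side picture the other two caps are shut. The neighbouring objects in the last side and top pictures are where they were. The pewter tip and spare thumb knob were outside those final crops.

One thing went differently from plan: my first approach to the ring put the last joint at 2.62 of its 2.63 rad range. I turned the gripper half round and picked the ring up from there instead.

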